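# Set a strip tile against the flip stop of a marking board

### The arm

A 7-joint arm with a two-finger parallel gripper is mounted at the origin on the work surface. World frame = base frame: x ahead of the robot, y to its left, z up, the work surface at z = 0. Lengths are in m, angles in rad, forces in N, time in s.
With the tool pointing down it reaches from about 0.425 to 0.95 m from the base axis. Payload 4.7 kg.
Tool frame: the origin (TCP) lies on the centre line of the jaws, within the pads' length; the fingertips stand 17 mm ahead of it and the grasp point (between the pads) lies 2 mm behind it; z points along the fingers, y is the line along which they close (so a half turn about z gives the same grasp; the last joint's range is limited). The gripper opens to 85 mm and grips with 20 to 120 N. Pads are 22 mm wide; open, the fingers measure 114 mm over their backs; the gripper's body (76 mm by 85 mm) begins 54 mm behind the grasp point. The pads swing forward as they close: fully open they stand 13 mm farther back than shut.
Start: joints at [-1.217, 0.469, -0.049, 1.532, 0.024, 1.141, -0.082], TCP at [0.252, 0.626, 0.248] pointing down, gripper open.
Joint ranges: [-2.59, 2.59], [-0.33, 1.99], [-1.39, 1.29], [0.1, 2.45], [-1.04, 4.18], [0.21, 1.99], [-2.66, 2.66]. Speed limits (rad/s): [2.57, 2.57, 3.14, 3.14, 3.14, 3.14, 3.14].

### API

Orientations are given as a rotation vector (axis times angle).
In Python, from rig import ctrl gives the robot as it stands. The module is installed in compiled form; this text tells all that it offers.
- The arm moves only by the tool arm_command, never from a script. Its argument "motion" is a list of rows, each a list of 2 entries, a list of its own where there are three numbers: the shift along the tool's x, y, z in units of 50 mm (1.0 is 50 mm), then the turn about the tool's z in rad. In form: [[[tx, ty, tz], spin], ...]. A call has 1 to 20 rows; each row is the pose to reach, as a shift and turn from the pose commanded when the call began, along the tool's axes at that moment; what a row does not reach only later rows make up. A row lasts 1/10 s, in which the tool goes at most 50 mm and 8.59 degrees, less where a joint would pass 70% of its speed; a pose out of reach is approached as far as the arm can. A call with a gripper value outside its range is refused whole. "fingers" is the opening, from 0 (shut) to 1 (fully open), set as the call begins (left out, the last holds). The fingers move at their own pace and stop on an object; the grip force is fixed at half the most. Time passes only in rows, so rows that repeat a pose let the fingers close. It gives the time, the measured TCP pose, the force, the opening and the grip force at its end, in the units of the state.
- ctrl.get_obs(): the state, without advancing time (a new reading comes with each control period).
- ctrl.camera(name): name is "scene" or "top" or "wrist"; returns the picture (420x560x3 uint8, red, green, blue); there is no depth.
- ctrl.camera_params(name): a dict with "fovy" (degrees; the focal length in pixels is half the picture's height over the tangent of half this angle, whatever the lens; pixels are square), "cx", "cy" (the principal point, pixels), "camera_from_world" (4x4, takes a point from world to camera coordinates); the wrist camera has in their place "tool_from_camera" (4x4, takes a point from camera to tool coordinates, whose origin is the TCP and whose axes are the flange's). Camera axes: x right, y up, looking along -z (the intrinsics and any distortion apply to the point x, -y, -z); pixel columns grow to the right and rows downward; lengths in m; the calibration is good to about 2 mm. The wrist camera is an equidistant fisheye: a pixel r from the principal point sees the ray r / f radians off the axis. A picture is of the moment at which its call begins: read the wrist's pose just before it. camera_params takes no time and is no camera call.
- ctrl.close_job(): hands the job in; it is judged then, once.
The state is a dict: "time": time; "joints": joint angles; "joint_vel": joint speeds; "joint_efforts": joint torques, N m; "tcp_pos": TCP position; "eef_rot": TCP orientation; "force": force on the tool from outside, world axes, zero at the start; "torque": the same for the moment, N m; "finger_gap": opening from 0.0 (shut) to 1.0 (fully open); "grasp_force": force on a finger pad.
Only numpy, scipy, OpenCV 4.12 (cv2) and the standard library are available. Lean on these libraries where they do the work, as an engineer would, in place of code of your own. Each camera call takes 0.05 s, during which the arm holds its last target. There are 200 camera calls.

### The job

On the pottery marking board, flip the raised steel stop on the fence fully down across the track. Then slide the long clay tile, without lifting it, flush along the fence until its end meets the stop's sprung buffer, and press it firmly home (8 N or so) for a second, but not so hard that the stop is shoved along its fence. Leave the tile there, touching the buffer and flush with the fence, and do not disturb the small clay disc and wooden rib that lie on the board.

Things in the scene. Friction and masses are not known exactly. Their poses are not given: they have to be found in the camera images.
- jig: fixed level wooden board, x -120 to +100 mm, y -250 to +250 mm of its frame, top face 18 mm above its origin (origin on the table). An aluminium fence 18 mm thick, 22 mm high above the board, runs along its full y length; its face towards the robot is the plane x = +50 mm (back face +68). Tiles slide on the board in +y along that face, towards the stop.
- flag (a joint): angle of the flip stop about its hinge, which runs along the board's y above the fence. 0 = fully down: level, against its end stop, blocking the track. It starts raised at 1.7 to 2.0 rad, past upright, leaning away from the robot (upper limit 2.05). Stiff hinge (0.08 N m of friction): stays at any angle where it is left.
- carriage: dark steel block on the fence, carrying the flip stop; 46 mm along y, reaching 37 mm behind the hinge, 2 mm above it. Origin: middle of the hinge axis, 28 mm above the board top, at x = +59 mm of the board, axes as the board's. Held to the fence by friction only: a push along y of over about 12 N shoves it along and spoils the setting. Flag, screw and buffer count as part of it.
- flag_tab (a point): point on the steel stop arm's thin end tab, 80 mm from the hinge; at angle a it is at hinge + (-80 cos a, 0, 80 sin a) mm in board axes. Arm 16 mm wide in y, 6 thick, 90 long, mid thickness on the hinge axis; 12 to 56 mm from the hinge a blade hangs 25 mm below it, 3 mm clear of the board when down. Raised, the blade faces the robot and the flat side faces away.
- tile: loose strip tile of plain fired clay, 50 (x) x 110 (y) x 20 mm, about 0.26 kg, lying flat on the board; origin at the centre of its underside. It starts with its middle 17 to 40 mm short of flush with the fence, turned up to 0.2 rad, on the -y side of the stop. Its long side goes flush to the fence, so its centre ends at x = +25 mm of the board frame.
- tile_nose (a point): centre of the tile's +y end face, 10 mm above its underside. It meets a 14 mm rubber buffer on a brass screw set in the stop's -y side. Each time the screw is set differently, which is not reported: with the stop down the buffer's face stands at y = -16 to -44 mm of the carriage. It springs back 3 mm under 1.2 N, then is rigid (home).
- disc: bystander: flat clay disc 48 mm across, 8 mm high, lying on the board; origin under its centre
- rib: bystander: flat wooden modelling rib 22 x 70 x 8 mm, on the board beyond the stop; origin under its centre

How it is judged:
On the way, in this order (a step that is already met when the one before it is completed fails the run):
1. the stop is flipped fully down, with the tile still short of it (value of joint flag below 0.06 rad and y of tile_nose in the frame of carriage below -0.049 m), for 0.2 s.
2. the tile, flush along the fence, is pressed against the stop with more than 4.5 N for half a second (value of joint flag below 0.06 rad and y of tile_nose in the frame of carriage between -0.047 and -0.01 m and x of tile in the frame of jig above 0.0225 m and angle between the y axis of tile and the y axis of jig, either way round below 0.04 rad and z of tile in the frame of jig below 0.022 m and contact force between tile and carriage above 4.5 N), for 0.5 s.
At the end, for the whole second after the job is handed in: the stop is down (within 0.06 rad), the tile lies flat on the board at rest, its end touching the stop's buffer (over 0.1 N), its long side within 2.5 mm of the fence and parallel to it within 0.04 rad (value of joint flag below 0.06 rad and y of tile_nose in the frame of carriage between -0.047 and -0.01 m and x of tile in the frame of jig above 0.0225 m and angle between the y axis of tile and the y axis of jig, either way round below 0.04 rad and z of tile in the frame of jig below 0.022 m and contact force between tile and carriage above 0.1 N and linear speed of tile below 0.01 m/s).
It fails at once if the stop was shoved more than 1.5 mm along the fence (distance of carriage from where it was at the start of the episode above 0.0015 m).
It fails at once if the tile was lifted off the board (z of tile in the frame of jig above 0.03 m).
It fails at once if a bystander was moved more than 20 mm (distance of any of disc, rib from where it was at the start of the episode above 0.02 m).
It also fails if it takes over 61 s, if anything falls off the work surface, if the arm or the gripper's body presses on something with over 40 N, if the wrist force passes 120 N, or if a joint passes its speed limit or range.

## Working session

There is one attempt and no reset: what is moved stays moved. The work goes in short steps, Python scripts to look and compute and a tool call to move; the robot and the scene stay as the last step left them, time stands still between calls to the robot, and variables do not carry over. Pictures are saved under pics/ and viewed, at most 10 in all, crops included, and the job is handed in when it is done.

Besides the shell and the picture viewer there is one more tool, called after "Emit:" as a command line: name --argument value ..., lists and objects as JSON in quotes. arm_command: Moves the arm, as the interface text tells. Its arguments: {"type":"object","properties":{"motion":{"type":"array"},"fingers":{"type":"number"}},"required":["motion"]}

```bash
mkdir -p pics; python3 - <<'E'
from rig import ctrl
import cv2,numpy as np
o=ctrl.get_obs()
for k in('time','tcp_pos','eef_rot','force','finger_gap'):print(k,o[k])
for n in('scene','top','wrist'):
    im=ctrl.camera(n);cv2.imwrite(f'pics/{n}0.png',im[...,::-1]);p=ctrl.camera_params(n);print(n,{k:np.round(v,4).tolist() for k,v in p.items()})
E
```

```text
time 0.0
tcp_pos [0.25193982 0.62563428 0.24726721]
eef_rot [-5.97577431e-01 -3.08396628e+00  3.00146595e-03]
force [-1.01526825 -0.95427367 -0.36437963]
finger_gap 0.9993181857664875
scene {'fovy': 53.1713, 'cx': 284.3172, 'cy': 213.862, 'camera_from_world': [[0.2788, 0.9603, -0.0107, -0.1996], [-0.7402, 0.2219, 0.6347, 0.3254], [0.6119, -0.1691, 0.7727, -1.1133], [0.0, 0.0, 0.0, 1.0]]}
top {'fovy': 47.8785, 'cx': 277.0214, 'cy': 205.7853, 'camera_from_world': [[-0.0226, -0.9997, 0.0046, 0.0541], [0.9943, -0.022, 0.1047, -0.5232], [-0.1046, 0.0069, 0.9945, -0.8667], [0.0, 0.0, 0.0, 1.0]]}
wrist {'fovy': 65.7065, 'cx': 279.5529, 'cy': 208.3979, 'tool_from_camera': [[-0.0002, 0.9453, 0.3262, 0.0837], [1.0, 0.0, 0.0004, -0.0], [0.0003, 0.3262, -0.9453, -0.1244], [0.0, 0.0, 0.0, 1.0]]}
```

View pics/scene0.png

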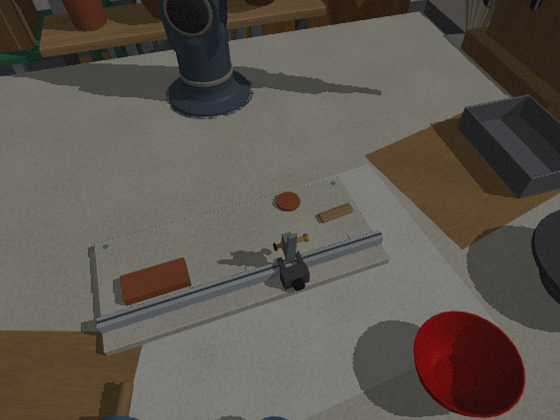

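View pics/top0.png

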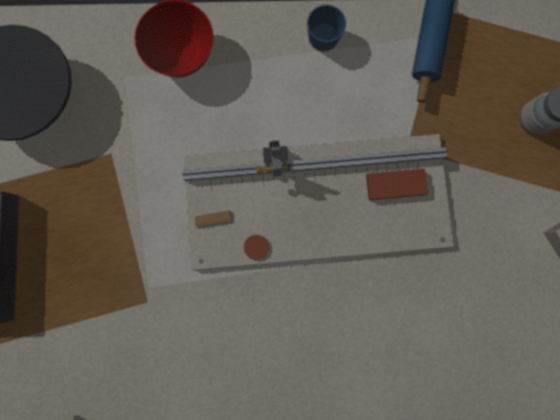

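The scene view shows the board with the tile at about (155,280), the raised stop at (290,260), the disc at (288,201) and the rib at (336,212). The top view shows the tile at (397,184), carriage (275,155), rib (213,218), disc (257,247) and the fence running from (184,174) to (446,154). Next I'll enlarge crops of both.

```bash
cat > h.py <<'E'
import numpy as np,cv2
from rig import ctrl
P={n:ctrl.camera_params(n) for n in('scene','top')}
def ray(n,u,v):
    p=P[n];f=210/np.tan(np.radians(p['fovy'])/2);T=np.array(p['camera_from_world'])
    d=np.array([(u-p['cx'])/f,-(v-p['cy'])/f,-1.]);R=T[:3,:3]
    return -R.T@T[:3,3],R.T@d/np.linalg.norm(d)
def onz(n,u,v,z):
    c,d=ray(n,u,v);return c+d*(z-c[2])/d[2]
def two(a,b):
    (c,d),(e,g)=ray('scene',*a),ray('top',*b)
    s,t=np.linalg.lstsq(np.c_[d,-g],e-c,rcond=None)[0]
    return (c+s*d+e+t*g)/2,np.linalg.norm(c+s*d-e-t*g)
E
python3 - <<'E'
from h import *
a=cv2.imread('pics/top0.png')[130:275,175:460];cv2.imwrite('pics/topc.png',cv2.resize(a,None,fx=2.8,fy=2.8,interpolation=2))
b=cv2.imread('pics/scene0.png')[170:355,85:395];cv2.imwrite('pics/scenec.png',cv2.resize(b,None,fx=2.5,fy=2.5,interpolation=2))
for n in('top','scene'):
    im=cv2.imread(f'pics/{n}0.png').astype(int);B,G,R=im[...,0],im[...,1],im[...,2]
    m=((R>1.7*G)&(R>60)).astype(np.uint8)
    for c in cv2.findContours(m,0,1)[0]:
        if 100<cv2.contourArea(c)<5000:
            r=cv2.minAreaRect(c);print(n,cv2.contourArea(c),np.round(r[0],1),cv2.boxPoints(r).round(1).tolist(), cv2.approxPolyDP(c,5,True)[:,0].tolist())
E
```

```text
top 1220.0 [396.9 183.9] [[367.3999938964844, 174.39999389648438], [424.3999938964844, 169.39999389648438], [426.5, 193.39999389648438], [369.5, 198.5]] [[423, 170], [369, 175], [370, 197], [426, 192]]
top 4600.5 [174.  38.] [[120.0, 38.0], [174.0, -16.0], [228.0, 38.0], [174.0, 92.0]] [[164, 0], [140, 19], [135, 45], [152, 69], [182, 75], [205, 61], [212, 30], [190, 2]]
scene 1853.0 [153.8 281. ] [[116.30000305175781, 277.5], [182.6999969482422, 256.70001220703125], [191.39999389648438, 284.5], [125.0, 305.29998779296875]] [[183, 258], [121, 276], [126, 304], [189, 285]]
scene 292.5 [287.5 201. ] [[277.0, 192.0], [298.0, 192.0], [298.0, 210.0], [277.0, 210.0]] [[280, 194], [280, 207], [297, 206], [295, 194]]
scene 661.0 [91.2 10.8] [[71.80000305175781, 0.6000000238418579], [95.4000015258789, -10.699999809265137], [110.5, 21.0], [86.9000015258789, 32.29999923706055]] [[72, 1], [86, 29], [105, 22], [100, 0]]
```

View pics/topc.png

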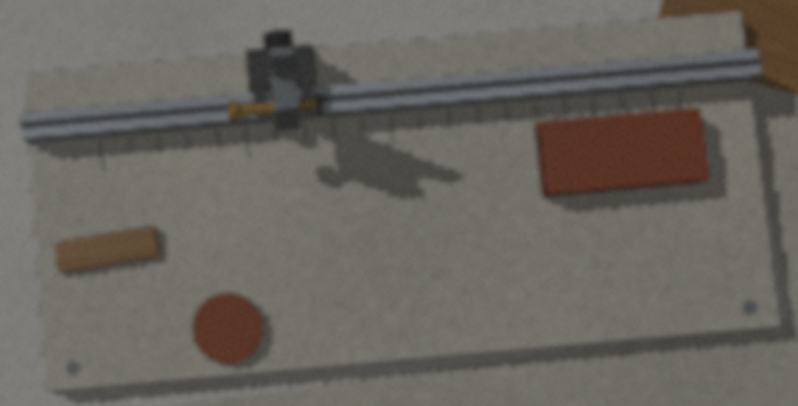

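View pics/scenec.png

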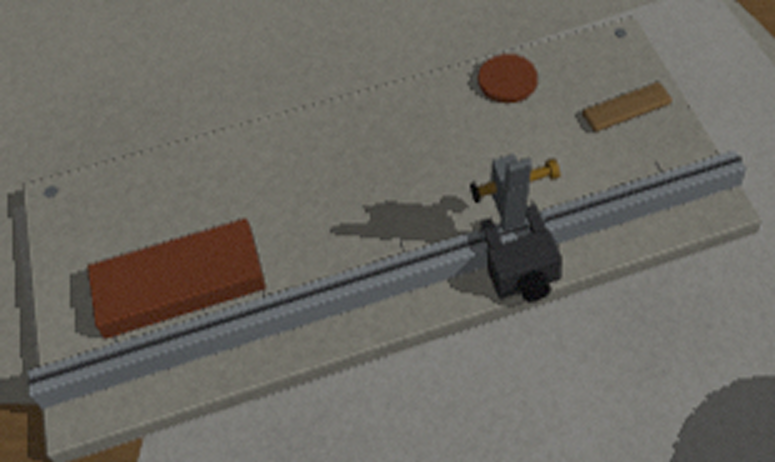

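The top crop has tile corners (536,122), (698,110), (707,180), (545,195), the fence from (23,128) to (759,62), and the tab end near (287,125). In the scene crop the tab's tip is around (510,160), the buffer at (475,192) and the screw head at (555,170).

```bash
python3 - <<'E'
from h import *
np.set_printoptions(precision=4,suppress=True)
t=lambda u,v:(175+(u+.5)/2.8-.5,130+(v+.5)/2.8-.5)
s=lambda u,v:(85+(u+.5)/2.5-.5,170+(v+.5)/2.5-.5)
print('tile +y-x',two(s(248,220),t(545,195)),'-y-x',two(s(88,265),t(707,180)))
for q in[(536,122),(698,110),(707,180),(545,195)]:print('tile',onz('top',*t(*q),.038))
A=onz('top',*t(23,128),.04);B=onz('top',*t(759,62),.04);print('fence mid',A,B,np.linalg.norm(A-B))
A2=onz('scene',*s(740,158),.04);B2=onz('scene',*s(32,374),.04);print('scene fence',A2,B2,np.linalg.norm(A2-B2))
for q in[(50,388),(783,326),(742,12),(28,72)]:print('board',onz('top',*t(*q),.018))
for q in[(632,17),(27,184),(52,450),(758,225)]:print('boardS',onz('scene',*s(*q),.018))
print('screws',two(s(51,191),t(749,307)),two(s(620,33),t(73,367)))
print('disc',onz('top',*t(229,328),.026),'rib',onz('top',*t(108,249),.026),onz('scene',*s(507,78),.026),onz('scene',*s(627,106),.026))
print('screw head',two(s(556,170),t(235,110)),'buffer',two(s(475,192),t(310,104)))
print('tab',two(s(510,160),t(287,125)))
print('knob',two(s(535,288),t(278,38)))
print('carr back block top view', [onz('top',*t(*q),.048) for q in[(248,50),(314,46),(250,92),(316,92)]])
E
```

```text
tile +y-x (array([ 0.5322, -0.1314,  0.032 ]), np.float64(0.0008444067156561648)) -y-x (array([ 0.5396, -0.2406,  0.0345]), np.float64(0.00018337189429139443))
tile [ 0.581  -0.1266  0.038 ]
tile [ 0.5868 -0.2361  0.038 ]
tile [ 0.5392 -0.2395  0.038 ]
tile [ 0.5315 -0.1306  0.038 ]
fence mid [0.5841 0.2175 0.04  ] [ 0.6183 -0.2785  0.04  ] 0.49719740114137306
scene fence [0.5865 0.22   0.04  ] [ 0.615 -0.276  0.04 ] 0.4967677887994828
board [0.4106 0.2039 0.018 ]
board [ 0.4409 -0.2921  0.018 ]
board [ 0.6586 -0.277   0.018 ]
board [0.6269 0.2183 0.018 ]
boardS [0.4104 0.2054 0.018 ]
boardS [ 0.4432 -0.286   0.018 ]
boardS [ 0.6582 -0.2718  0.018 ]
boardS [0.631  0.2177 0.018 ]
screws (array([ 0.4543, -0.2696,  0.0174]), np.float64(0.0007855349895479443)) (array([0.4244, 0.189 , 0.0174]), np.float64(0.0010282325373992549))
disc [0.4479 0.0826 0.026 ] rib [0.5027 0.1632 0.026 ] [0.4523 0.0834 0.026 ] [0.5065 0.1641 0.026 ]
screw head (array([0.5862, 0.0762, 0.0809]), np.float64(0.004206225067353452)) buffer (array([0.5882, 0.0238, 0.0799]), np.float64(0.004715912537838138))
tab (array([0.5748, 0.0453, 0.0892]), np.float64(0.008295097309239679))
knob (array([0.6433, 0.046 , 0.0344]), np.float64(0.0009580552101626964))
carr back block top view [array([0.6322, 0.0658, 0.048 ]), array([0.6339, 0.0216, 0.048 ]), array([0.6036, 0.065 , 0.048 ]), array([0.6027, 0.0211, 0.048 ])]
```

```bash
cat >> h.py <<'E'
from scipy.spatial.transform import Rotation as Ro
YAW=.063;O=np.array([.543,-.0345]);HB=np.array([.059,.073])
def b2w(x,y):
    c,s=np.cos(YAW),np.sin(YAW);return O+[c*x-s*y,s*x+c*y]
def w2b(w):
    c,s=np.cos(YAW),np.sin(YAW);d=np.asarray(w)[:2]-O;return np.array([c*d[0]+s*d[1],-s*d[0]+c*d[1]])
def go(x,y,z):
    "shift (50 mm units) to put TCP at board x,y, world z; spin to put tool y along board y"
    o=ctrl.get_obs();R=Ro.from_rotvec(o['eef_rot']).as_matrix()
    d=np.r_[b2w(x,y),z]-o['tcp_pos'];a=np.arctan2(R[1,1],R[0,1]);w=(YAW+np.pi/2-a+np.pi/2)%np.pi-np.pi/2
    print('shift',(R.T@d/.05).round(3),'spin',round(-w,3))
def st():
    o=ctrl.get_obs();print('t',round(o['time'],2),'board',w2b(o['tcp_pos']).round(4),'z',o['tcp_pos'][2].round(4),'F',np.round(o['force'],2),'gap',round(o['finger_gap'],3))
E
python3 - <<'E'
from h import *
st();go(.059+.075,.073,.248)
E
```

```text
t 0.15 board [-0.249   0.6773] z 0.2475 F [-0.32  0.01  0.09] gap 1.0
shift [-1.2121e+01 -7.6040e+00  1.0000e-03] spin -0.446
```

Emit:
arm_command --motion '[[[-0.3,-0.2,0],-0.02],[[-1.0,-0.63,0],-0.05],[[-1.7,-1.07,0],-0.08],[[-2.4,-1.51,0],-0.11],[[-3.1,-1.95,0],-0.14],[[-3.9,-2.45,0],-0.17],[[-4.7,-2.95,0],-0.2],[[-5.5,-3.45,0],-0.23],[[-6.3,-3.95,0],-0.26],[[-7.1,-4.45,0],-0.29],[[-7.9,-4.95,0],-0.32],[[-8.7,-5.45,0],-0.35],[[-9.5,-5.95,0],-0.38],[[-10.3,-6.45,0],-0.4],[[-11.1,-6.95,0],-0.42],[[-11.7,-7.35,0],-0.44],[[-12.0,-7.53,0],-0.446],[[-12.12,-7.6,0],-0.446],[[-12.12,-7.6,0],-0.446],[[-12.12,-7.6,0],-0.446]]' --fingers 0

```text
time: 2.15
tcp_pos: [0.6716, 0.0492, 0.2481]
eef_rot: [0.102, -3.139, -0.002]
force: [0.0, 1.4, 0.1]
finger_gap: 0.001
grasp_force: 0.0
```

```bash
python3 - <<'E'
from h import *
st();go(.134,.073,.117)
cv2.imwrite('pics/w1.png',ctrl.camera('wrist')[...,::-1])
E
```

```text
t 2.15 board [0.1336 0.0754] z 0.2481 F [0.03 1.43 0.13] gap 0.001
shift [-0.01  -0.051  2.621] spin 0.002
```

View pics/w1.png

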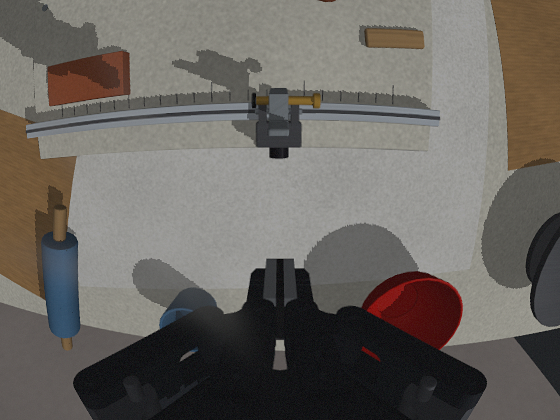

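The wrist view shows the shut fingers at column 280, in line with the raised stop at (279,105), and clear space behind the carriage. I'll go down behind the stop, then push it over.

Emit:
arm_command --motion '[[[0,-0.05,0.4],0],[[0,-0.05,1.0],0],[[0,-0.05,1.6],0],[[0,-0.05,2.2],0],[[0,-0.05,2.5],0],[[0,-0.05,2.62],0],[[0.1,-0.05,2.62],0],[[0.3,-0.05,2.62],0],[[0.5,-0.05,2.62],0],[[0.7,-0.05,2.62],0],[[0.9,-0.05,2.62],0],[[1.1,-0.05,2.62],0],[[1.3,-0.05,2.62],0],[[1.5,-0.05,2.62],0],[[1.7,-0.05,2.62],0],[[1.9,-0.05,2.62],0],[[2.1,-0.05,2.62],0],[[2.3,-0.05,2.62],0],[[2.3,-0.05,2.62],0]]'

```text
time: 4.1
tcp_pos: [0.5557, 0.0374, 0.1171]
eef_rot: [0.099, -3.138, -0.0]
force: [-0.6, 0.6, 0.1]
finger_gap: 0.005
grasp_force: 0.0
```

```bash
python3 - <<'E'
from h import *
st();go(-.001,.073,.066)
E
```

```text
t 4.1 board [0.0172 0.071 ] z 0.1171 F [-0.59  0.62  0.08] gap 0.005
shift [0.362 0.041 1.023] spin 0.0
```

Emit:
arm_command --motion '[[[0.1,0.0,0.1],0],[[0.2,0.02,0.25],0],[[0.3,0.03,0.4],0],[[0.36,0.04,0.55],0],[[0.36,0.04,0.7],0],[[0.36,0.04,0.82],0],[[0.36,0.04,0.92],0],[[0.36,0.04,0.97],0],[[0.36,0.04,1.0],0],[[0.36,0.04,1.02],0],[[0.36,0.04,1.02],0]]'

```text
time: 5.2
tcp_pos: [0.5398, 0.0385, 0.0663]
eef_rot: [-0.099, 3.139, 0.0]
force: [-0.0, 0.7, -0.4]
finger_gap: -0.0
grasp_force: 0.0
```

```bash
python3 - <<'E'
from h import *
st()
E
```

```text
t 5.2 board [0.0014 0.073 ] z 0.0663 F [-0.04  0.73 -0.41] gap -0.0
```

Emit:
arm_command --motion '[[[0,0,0.02],0],[[0,0,0.04],0],[[0,0,0.06],0],[[0,0,0.06],0]]'

```text
time: 5.6
tcp_pos: [0.54, 0.0385, 0.0655]
eef_rot: [-0.099, 3.139, 0.001]
force: [-5.8, 0.2, 16.1]
finger_gap: -0.003
grasp_force: 8.4
```

Emit:
arm_command --motion '[[[0,0,0.02],0],[[0,0,0.04],0],[[0,0,0.04],0]]'

```text
time: 5.9
tcp_pos: [0.5401, 0.0385, 0.0651]
eef_rot: [-0.099, 3.139, 0.001]
force: [-9.9, -0.9, 28.9]
finger_gap: 0.005
grasp_force: 14.8
```

```bash
python3 - <<'E'
from h import *
st()
E
```

```text
t 5.9 board [0.0017 0.073 ] z 0.0651 F [-9.87 -0.92 28.94] gap 0.005
```

The stop is hard against its end stop. I'll lift off and go above the robot side of the tile to look.

```bash
python3 - <<'E'
from h import *
go(-.06,-.1495,.18)
E
```

```text
shift [ 1.232 -4.449 -2.303] spin -0.0
```

Emit:
arm_command --motion '[[[0,0,-0.1],0],[[0,0,-0.3],0],[[0,0,-0.7],0],[[0,0,-1.2],0],[[0,0,-1.7],0],[[0.1,-0.3,-2.1],0],[[0.3,-0.8,-2.3],0],[[0.5,-1.4,-2.3],0],[[0.7,-2.0,-2.3],0],[[0.9,-2.6,-2.3],0],[[1.1,-3.2,-2.3],0],[[1.24,-3.8,-2.3],0],[[1.24,-4.3,-2.3],0],[[1.24,-4.45,-2.3],0],[[1.24,-4.45,-2.3],0],[[1.24,-4.45,-2.3],0]]'

```text
time: 7.5
tcp_pos: [0.492, -0.1861, 0.1761]
eef_rot: [0.102, -3.14, -0.002]
force: [-0.1, 1.0, 0.3]
finger_gap: -0.0
grasp_force: 0.0
```

```bash
cat >> h.py <<'E'
W=ctrl.camera_params('wrist')
def wray(u,v,o):
    f=210/np.tan(np.radians(W['fovy'])/2);x,y=u-W['cx'],v-W['cy'];r=np.hypot(x,y)+1e-9;th=r/f
    d=np.array([x/r*np.sin(th),-y/r*np.sin(th),-np.cos(th)]);T=np.array(W['tool_from_camera'])
    R=Ro.from_rotvec(o['eef_rot']).as_matrix();return o['tcp_pos']+R@T[:3,3],R@T[:3,:3]@d
def wonz(u,v,z,o):
    c,d=wray(u,v,o);return c+d*(z-c[2])/d[2]
E
python3 - <<'E'
from h import *
st();o=ctrl.get_obs();print(o['eef_rot'])
cv2.imwrite('pics/w2.png',ctrl.camera('wrist')[...,::-1]);cv2.imwrite('pics/t2.png',ctrl.camera('top')[...,::-1])
E
```

```text
t 7.5 board [-0.0605 -0.1481] z 0.1761 F [-0.06  0.96  0.27] gap -0.0
[ 1.01776473e-01 -3.13966528e+00 -1.60400200e-03]
```

View pics/w2.png

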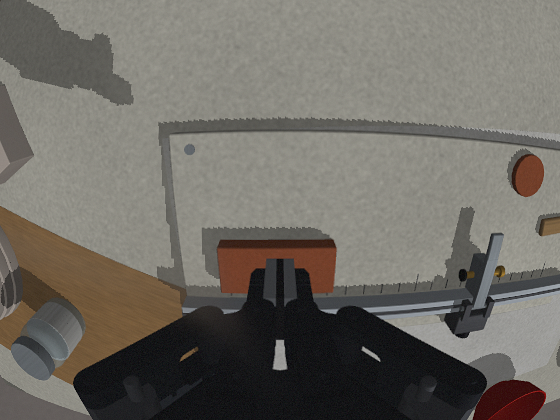

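The wrist view shows the stop lying down across the track at (490,262). The tile spans columns 217 to 336, with its near side at row 240 (bottom edge) to 249 (top edge). Now I'll compute its position.

```bash
python3 - <<'E'
from h import *
np.set_printoptions(precision=4,suppress=True)
o=ctrl.get_obs()
for u,v,z in[(218,240,.018),(335,240,.018),(219,249,.038),(335,248,.038),(219,290,.038),(334,292,.038)]:print(z,w2b(wonz(u,v,z,o)))
im=cv2.imread('pics/t2.png').astype(int);m=((im[...,2]>1.7*im[...,1])&(im[...,2]>60)).astype(np.uint8)
for c in cv2.findContours(m,0,1)[0]:
    if 300<cv2.contourArea(c)<2000:print(cv2.minAreaRect(c))
for q in[(190,149)]:print('screw',wonz(*q,.018,o))
go(-.06,-.1495,.043)
E
```

```text
0.018 [-0.0143 -0.2073]
0.018 [-0.0147 -0.0944]
0.038 [-0.0145 -0.2028]
0.038 [-0.0158 -0.0976]
0.038 [ 0.0302 -0.2064]
0.038 [ 0.0321 -0.0949]
((397.0690002441406, 183.82760620117188), (24.249282836914062, 56.969200134277344), 85.2363510131836)
screw [ 0.4548 -0.2688  0.018 ]
shift [-0.009 -0.037  2.663] spin 0.003
```

Emit:
arm_command --motion '[[[0,-0.04,0.4],0],[[0,-0.04,1.0],0],[[0,-0.04,1.6],0],[[0,-0.04,2.2],0],[[0,-0.04,2.5],0],[[0,-0.04,2.65],0],[[-0.2,-0.04,2.65],0],[[-0.4,-0.04,2.65],0],[[-0.5,-0.04,2.65],0],[[-0.57,-0.04,2.65],0],[[-0.64,-0.04,2.65],0],[[-0.7,-0.04,2.65],0],[[-0.76,-0.04,2.65],0],[[-0.82,-0.04,2.65],0],[[-0.86,-0.04,2.65],0],[[-0.9,-0.04,2.65],0],[[-0.9,-0.04,2.65],0]]'

```text
time: 9.3
tcp_pos: [0.5352, -0.187, 0.0436]
eef_rot: [0.098, -3.137, -0.001]
force: [-4.5, -0.2, 3.7]
finger_gap: 0.002
grasp_force: 2.1
```

```bash
python3 - <<'E'
from h import *
st()
E
```

```text
t 9.3 board [-0.0174 -0.1517] z 0.0436 F [-4.5  -0.2   3.66] gap 0.002
```

Emit:
arm_command --motion '[[[-0.03,0,0],0],[[-0.06,0,0],0],[[-0.06,0,0],0]]'

```text
time: 9.6
tcp_pos: [0.5401, -0.1864, 0.0436]
eef_rot: [-0.099, 3.139, -0.0]
force: [-1.4, 0.9, -0.8]
finger_gap: 0.0
grasp_force: 0.8
```

Emit:
arm_command --motion '[[[-0.03,0,0],0],[[-0.06,0,0],0],[[-0.06,0,0],0]]'

```text
time: 9.9
tcp_pos: [0.5432, -0.1863, 0.0436]
eef_rot: [-0.1, 3.139, -0.0]
force: [-0.9, -0.1, -0.7]
finger_gap: -0.002
grasp_force: 0.7
```

Emit:
arm_command --motion '[[[-0.03,0,0],0],[[-0.06,0,0],0],[[-0.06,0,0],0]]'

```text
time: 10.2
tcp_pos: [0.5433, -0.1863, 0.0436]
eef_rot: [0.098, -3.135, -0.002]
force: [-7.2, -1.0, 4.4]
finger_gap: 0.0
grasp_force: 3.9
```

Emit:
arm_command --motion '[[[-0.03,0,0],0],[[-0.06,0,0],0],[[-0.06,0,0],0]]'

```text
time: 10.5
tcp_pos: [0.5435, -0.1863, 0.0435]
eef_rot: [0.097, -3.129, -0.004]
force: [-13.6, 0.0, 11.7]
finger_gap: -0.002
grasp_force: 7.0
```

Emit:
arm_command --motion '[[[0.1,0,0],0],[[0.3,0,0],0],[[0.6,0,0],0],[[0.8,-0.2,0],0],[[0.8,-0.6,0],0],[[0.8,-1.0,0],0],[[0.8,-1.4,0],0],[[0.8,-1.75,0],0],[[0.8,-1.85,0],0],[[0.8,-1.85,0],0]]'

```text
time: 11.5
tcp_pos: [0.5147, -0.2818, 0.0438]
eef_rot: [-0.097, 3.14, -0.0]
force: [0.5, 0.6, 0.6]
finger_gap: -0.001
grasp_force: 0.0
```

```bash
python3 - <<'E'
from h import *
st();go(.024,-.245,.042)
im=ctrl.camera('top')[...,::-1];cv2.imwrite('pics/t3.png',im);im=im.astype(int);m=((im[...,2]>1.7*im[...,1])&(im[...,2]>60)).astype(np.uint8)
for c in cv2.findContours(m,0,1)[0]:
    if 300<cv2.contourArea(c)<2000:
        r=cv2.minAreaRect(c);print(r,w2b(onz('top',*r[0],.038)))
E
```

```text
t 11.5 board [-0.0439 -0.245 ] z 0.0438 F [0.48 0.61 0.56] gap -0.001
shift [-1.357  0.003  0.036] spin -0.002
((396.2550964355469, 174.4281005859375), (24.318532943725586, 56.17439270019531), 84.5596694946289) [ 0.02507655 -0.15070381]
```

Emit:
arm_command --motion '[[[-0.3,0,0],0],[[-0.8,0,0],0],[[-1.2,0,0],0],[[-1.3,0,0.02],0],[[-1.3,0.15,0.02],0],[[-1.3,0.3,0.02],0],[[-1.3,0.4,0.02],0],[[-1.3,0.47,0.02],0],[[-1.3,0.54,0.02],0],[[-1.3,0.61,0.02],0],[[-1.3,0.7,0.02],0],[[-1.3,0.8,0.02],0],[[-1.31,0.9,0.02],0],[[-1.31,1.0,0.02],0],[[-1.31,1.1,0.02],0],[[-1.31,1.2,0.02],0],[[-1.32,1.3,0.02],0],[[-1.32,1.4,0.02],0],[[-1.32,1.5,0.02],0],[[-1.32,1.5,0.02],0]]'

```text
time: 13.55
tcp_pos: [0.5744, -0.2026, 0.0427]
eef_rot: [0.099, -3.138, 0.002]
force: [-3.4, -3.5, -0.3]
finger_gap: 0.004
grasp_force: 2.0
```

```bash
cat >> h.py <<'E'
def tile(name):
    im=ctrl.camera('top')[...,::-1];cv2.imwrite(f'pics/{name}.png',im);im=im.astype(int);m=((im[...,2]>1.7*im[...,1])&(im[...,2]>60)).astype(np.uint8)
    for c in cv2.findContours(m,0,1)[0]:
        if 300<cv2.contourArea(c)<2000:
            r=cv2.minAreaRect(c);print(r,w2b(onz('top',*r[0],.038)))
E
python3 - <<'E'
from h import *
st();tile('t4')
E
```

```text
t 13.55 board [ 0.0207 -0.1698] z 0.0427 F [-3.37 -3.48 -0.27] gap 0.004
((369.94091796875, 176.5703582763672), (24.169662475585938, 56.43918991088867), 85.03025817871094) [ 0.0252173  -0.10086292]
```

Emit:
arm_command --motion '[[[0,0.08,0],0],[[0,0.18,0],0],[[0,0.28,0],0],[[0,0.38,0],0],[[0,0.48,0],0],[[0,0.58,0],0],[[0,0.68,0],0],[[0,0.78,0],0],[[0,0.88,0],0],[[0,0.98,0],0],[[0,1.08,0],0],[[0,1.16,0],0],[[0,1.2,0],0],[[0,1.2,0],0]]'

```text
time: 15.0
tcp_pos: [0.5705, -0.1429, 0.0427]
eef_rot: [0.098, -3.137, 0.002]
force: [-4.1, -4.6, 0.7]
finger_gap: -0.003
grasp_force: 2.4
```

```bash
python3 - <<'E'
from h import *
st();tile('t5')
a=cv2.imread('pics/t5.png')[130:230,240:440];cv2.imwrite('pics/t5c.png',cv2.resize(a,None,fx=4,fy=4,interpolation=2))
E
```

```text
t 15.0 board [ 0.0206 -0.1099] z 0.0427 F [-4.15 -4.58  0.68] gap -0.003
((338.442626953125, 179.36886596679688), (24.17304229736328, 55.86055374145508), 84.80557250976562) [ 0.02494237 -0.04125554]
```

View pics/t5c.png

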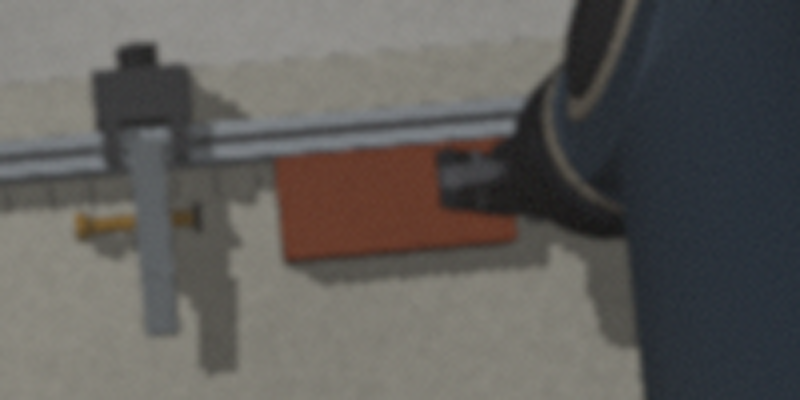

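The top crop shows the tile flush with its end at column 282, the buffer face at column 202 and the stop lying across the track. The gap is about 36 mm, so I'll approach slowly and ease the side push.

Emit:
arm_command --motion '[[[0.02,0.05,0],0],[[0.03,0.12,0],0],[[0.03,0.19,0],0],[[0.03,0.26,0],0],[[0.03,0.33,0],0],[[0.03,0.4,0],0],[[0.03,0.46,0],0],[[0.03,0.52,0],0],[[0.03,0.56,0],0],[[0.03,0.6,0],0],[[0.03,0.6,0],0]]'

```text
time: 16.15
tcp_pos: [0.5685, -0.1117, 0.0427]
eef_rot: [0.1, -3.14, -0.001]
force: [-2.5, -2.9, 0.3]
finger_gap: 0.0
grasp_force: 1.4
```

Emit:
arm_command --motion '[[[0,0.02,0],0],[[0,0.04,0],0],[[0,0.04,0],0]]'

```text
time: 16.45
tcp_pos: [0.5684, -0.1099, 0.0427]
eef_rot: [0.099, -3.14, -0.0]
force: [-2.7, -3.7, -0.7]
finger_gap: -0.002
grasp_force: 1.7
```

Emit:
arm_command --motion '[[[0,0.02,0],0],[[0,0.04,0],0],[[0,0.04,0],0]]'

```text
time: 16.75
tcp_pos: [0.5683, -0.1078, 0.0427]
eef_rot: [0.099, -3.14, -0.0]
force: [-3.1, -4.1, 0.1]
finger_gap: 0.003
grasp_force: 1.8
```

Emit:
arm_command --motion '[[[0,0.02,0],0],[[0,0.04,0],0],[[0,0.04,0],0]]'

```text
time: 17.05
tcp_pos: [0.5681, -0.1058, 0.0427]
eef_rot: [0.1, -3.14, -0.0]
force: [-2.5, -3.8, -0.0]
finger_gap: 0.003
grasp_force: 1.8
```

Emit:
arm_command --motion '[[[0,0.02,0],0],[[0,0.03,0],0],[[0,0.03,0],0]]'

```text
time: 17.35
tcp_pos: [0.5681, -0.1046, 0.0427]
eef_rot: [0.099, -3.14, 0.0]
force: [-4.3, -4.0, -0.7]
finger_gap: -0.002
grasp_force: 2.0
```

Emit:
arm_command --motion '[[[0,0.02,0],0],[[0,0.03,0],0],[[0,0.03,0],0]]'

```text
time: 17.65
tcp_pos: [0.568, -0.1033, 0.0427]
eef_rot: [0.099, -3.14, 0.0]
force: [-2.5, -4.4, 0.2]
finger_gap: -0.003
grasp_force: 2.2
```

Emit:
arm_command --motion '[[[0,0.02,0],0],[[0,0.03,0],0],[[0,0.03,0],0]]'

```text
time: 17.95
tcp_pos: [0.5679, -0.1024, 0.0428]
eef_rot: [-0.098, 3.14, -0.002]
force: [-2.4, -5.8, -1.0]
finger_gap: 0.002
grasp_force: 2.8
```

Emit:
arm_command --motion '[[[0,0.01,0],0],[[0,0.02,0],0],[[0,0.02,0],0]]'

```text
time: 18.25
tcp_pos: [0.5679, -0.1024, 0.0428]
eef_rot: [-0.098, 3.14, -0.003]
force: [-2.1, -7.1, -1.4]
finger_gap: 0.001
grasp_force: 3.6
```

Emit:
arm_command --motion '[[[0,0.01,0],0],[[0,0.02,0],0],[[0,0.02,0],0]]'

```text
time: 18.55
tcp_pos: [0.5679, -0.1022, 0.0429]
eef_rot: [-0.097, 3.139, -0.005]
force: [-2.5, -9.2, -1.7]
finger_gap: -0.002
grasp_force: 4.3
```

Emit:
arm_command --motion '[[[0,0.01,0],0],[[0,0.02,0],0],[[0,0.02,0],0]]'

```text
time: 18.85
tcp_pos: [0.5679, -0.1021, 0.0429]
eef_rot: [-0.096, 3.139, -0.006]
force: [-2.9, -10.3, -1.7]
finger_gap: 0.001
grasp_force: 5.1
```

Home: the end has stopped advancing. One half-step more, then hold.

Emit:
arm_command --motion '[[[0,0.01,0],0],[[0,0.01,0],0],[[0,0.01,0],0],[[0,0.01,0],0],[[0,0.01,0],0],[[0,0.01,0],0],[[0,0.01,0],0],[[0,0.01,0],0],[[0,0.01,0],0],[[0,0.01,0],0],[[0,0.01,0],0],[[0,0.01,0],0],[[0,0.01,0],0],[[0,0.01,0],0],[[0,0.01,0],0]]'

```text
time: 20.35
tcp_pos: [0.5678, -0.1021, 0.0429]
eef_rot: [-0.095, 3.139, -0.007]
force: [-1.6, -10.2, -1.2]
finger_gap: 0.001
grasp_force: 5.5
```

```bash
python3 - <<'E'
from h import *
st();tile('t6')
F=[ctrl.get_obs()['force'][1]]
for i in range(4): ctrl.camera('top');F.append(ctrl.get_obs()['force'][1])
print(np.round(F,1))
a,b=(cv2.imread(f'pics/{n}.png')[130:230,240:440] for n in('t5','t6'))
cv2.imwrite('pics/t6c.png',cv2.resize(np.vstack([a,b]),None,fx=3,fy=3,interpolation=2))
E
```

```text
t 20.35 board [ 0.0205 -0.069 ] z 0.0429 F [ -1.58 -10.19  -1.24] gap 0.001
((317.5146789550781, 181.19117736816406), (24.08270263671875, 55.758358001708984), 85.60128784179688) [ 0.02483006 -0.00171975]
[-11.2 -11.9 -10.8 -11.2 -10.6]
```

View pics/t6c.png

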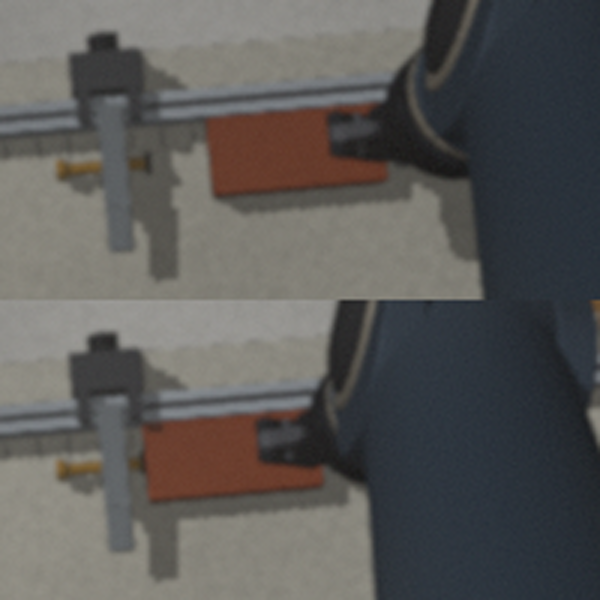

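The lower half shows the tile's end on the buffer at column 145, flush with the fence, and the carriage unmoved. I'll back off gently.

Emit:
arm_command --motion '[[[0,-0.02,0],0],[[0,-0.04,0],0],[[0,-0.06,0],0],[[0,-0.08,0],0],[[0,-0.1,0],0],[[0,-0.12,0],0],[[0,-0.14,0],0],[[0,-0.18,0],0],[[0,-0.3,0],0],[[0,-0.6,0],0],[[0,-1.0,0],0],[[0,-1.4,0],0],[[0,-1.8,-0.4],0],[[0,-2.0,-1.0],0],[[0,-2.0,-1.6],0],[[0,-2.0,-2.0],0],[[0,-2.0,-2.0],0],[[0,-2.0,-2.0],0]]'

```text
time: 22.4
tcp_pos: [0.5738, -0.1988, 0.1427]
eef_rot: [-0.098, 3.14, -0.0]
force: [-0.4, -0.3, -0.9]
finger_gap: 0.0
grasp_force: 0.0
```

```bash
python3 - <<'E'
from h import *
st();tile('t7')
o=ctrl.get_obs();cv2.imwrite('pics/w7.png',ctrl.camera('wrist')[...,::-1])
a=cv2.imread('pics/t7.png')[130:270,180:400]
cv2.imwrite('pics/t7c.png',cv2.resize(a,None,fx=3.6,fy=3.6,interpolation=2))
E
```

```text
t 22.4 board [ 0.0204 -0.1659] z 0.1427 F [-0.38 -0.27 -0.9 ] gap 0.0
((316.9793395996094, 181.25173950195312), (24.249282836914062, 56.05570602416992), 85.2363510131836) [ 0.02480082 -0.00070655]
```

View pics/t7c.png

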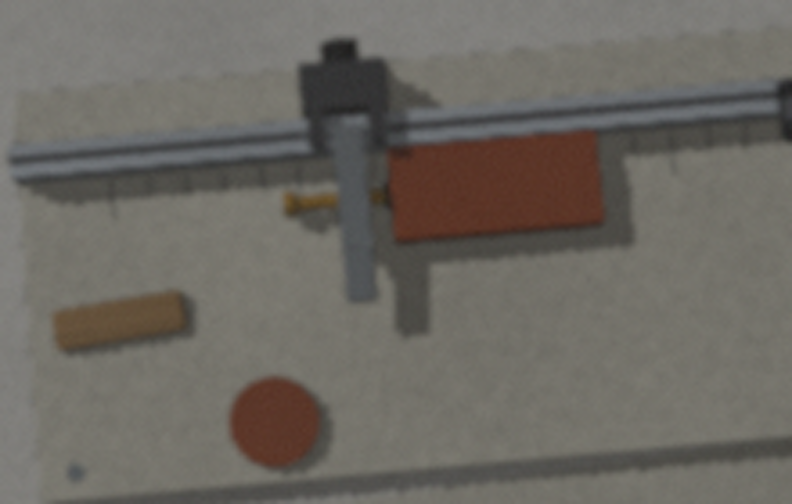

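The tile is still on the buffer (column 388) and flush, the stop is down, and the disc and rib haven't moved. Handing in.

```bash
python3 -c "
from rig import ctrl
print(ctrl.close_job())"
```

```text
the job is handed in; nothing more can be done
None
```

I handed the job in at about 22 s of the 61 s allowed; no verdict came back. The stop is fully down, and the tile was pressed home with about 11 N at the wrist (an estimated 7–8 N on the stop) for over a second. The last picture shows the tile flush and touching the buffer, with the carriage, disc and rib unmoved.

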